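# Set out the pale chessmen on plinths with their heads level

### The job

Set out the four pale chess pieces on the four black plinths so that all their heads come level: the shortest piece (the pawn) on the tallest plinth, the rook on the second tallest, the bishop on the second lowest and the tallest piece (the king) on the lowest. Stand each one upright in the middle of its plinth's felt disc and let go of it. Knock no piece over, and leave the two dark pieces standing where they are.

Things in the scene. Friction and masses are not known exactly. Their poses are not given: they have to be found in the camera images.
- pawn_mid (a point): Pale maple-coloured wooden pawn, round ball head; 60 mm tall, round, upright, on a foot 46 mm in diameter and 7 mm thick. From 9 mm to 36 mm above its underside it is a plain upright cylinder 30 mm in diameter: grip there; nothing above is wider. The point is at its centre on its axis, 30 mm above its underside; z points up along its axis. Loose, 35 to 130 g, starts standing on the bench top (height 0).
- rook_mid (a point): Pale maple-coloured wooden rook, castle tower with a flat notched (crenellated) top, the stoutest of the pieces; 75 mm tall, round, upright, on a foot 46 mm in diameter and 7 mm thick. From 9 mm to 54 mm above its underside it is a plain upright cylinder 36 mm in diameter: grip there; nothing above is wider. The point is at its centre on its axis, 37.5 mm above its underside; z points up along its axis. Loose, 35 to 130 g, starts standing on the bench top (height 0).
- bishop_mid (a point): Pale maple-coloured wooden bishop, pointed mitre head with a dark slit; 90 mm tall, round, upright, on a foot 46 mm in diameter and 7 mm thick. From 9 mm to 56 mm above its underside it is a plain upright cylinder 30 mm in diameter: grip there; nothing above is wider. The point is at its centre on its axis, 45 mm above its underside; z points up along its axis. Loose, 35 to 130 g, starts standing on the bench top (height 0).
- king_mid (a point): Pale maple-coloured wooden king, crowned head with a small cross on top; 105 mm tall, round, upright, on a foot 46 mm in diameter and 7 mm thick. From 9 mm to 74 mm above its underside it is a plain upright cylinder 32 mm in diameter: grip there; nothing above is wider. The point is at its centre on its axis, 52.5 mm above its underside; z points up along its axis. Loose, 35 to 130 g, starts standing on the bench top (height 0).
- plinth_yellow_top (a point): Fixed black display plinth, the tallest of four: 80 x 80 mm block, 90 mm high, with a yellow felt disc 64 mm in diameter flush in the middle of its flat top. The point is at the centre of the top surface; z up, x and y along its sides.
- plinth_red_top (a point): Fixed black display plinth, the second tallest of four: 80 x 80 mm block, 75 mm high, with a red felt disc 64 mm in diameter flush in the middle of its flat top. The point is at the centre of the top surface; z up, x and y along its sides.
- plinth_green_top (a point): Fixed black display plinth, the second lowest of four: 80 x 80 mm block, 60 mm high, with a green felt disc 64 mm in diameter flush in the middle of its flat top. The point is at the centre of the top surface; z up, x and y along its sides.
- plinth_blue_top (a point): Fixed black display plinth, the lowest of four: 80 x 80 mm block, 45 mm high, with a blue felt disc 64 mm in diameter flush in the middle of its flat top. The point is at the centre of the top surface; z up, x and y along its sides.
- dark_pawn_mid (a point): Very dark brown walnut wooden pawn, round ball head; 60 mm tall, round, upright, on a foot 46 mm in diameter and 7 mm thick. From 9 mm to 36 mm above its underside it is a plain upright cylinder 30 mm in diameter: grip there; nothing above is wider. The point is at its centre on its axis, 30 mm above its underside; z points up along its axis. To be left alone.
- dark_bishop_mid (a point): Very dark brown walnut wooden bishop, pointed mitre head with a dark slit; 90 mm tall, round, upright, on a foot 46 mm in diameter and 7 mm thick. From 9 mm to 56 mm above its underside it is a plain upright cylinder 30 mm in diameter: grip there; nothing above is wider. The point is at its centre on its axis, 45 mm above its underside; z points up along its axis. To be left alone.
Things that resemble listed ones, but are neither listed nor needed, are in the scene too. Leave any orange or turquoise look-alike of the part that bears bishop_mid alone.

How it is judged:
By the outcome, as a careful person would: the job done as asked, in the order asked, and still so for the second after the job is handed in, with the robot touching nothing.
It also fails if it takes over 120 s, if anything falls off the work surface, if the arm or the gripper's body presses on something with over 40 N, if the wrist force passes 120 N, or if a joint passes its speed limit or range.

### The arm

A 7-joint arm with a two-finger parallel gripper is mounted at the origin on the work surface. World frame = base frame: x ahead of the robot, y to its left, z up, the work surface at z = 0. Lengths are in m, angles in rad, forces in N, time in s.
With the tool pointing down it reaches from about 0.35 to 0.9 m from the base axis. Payload 8.1 kg.
Tool frame: the origin (TCP) lies at the very end of the fingers, on their centre line; the grasp point (between the pads) lies 19 mm behind it; x points along the fingers, y is the direction in which the jaws open and shut, and the axes are right-handed (so a half turn about x gives the same grasp; the last joint's range is limited). The gripper opens to 92 mm and grips with 3 to 60 N. Pads are 19 mm wide; open, the fingers measure 130 mm over their backs; the gripper's body (75 mm by 190 mm) begins 47 mm behind the grasp point.
Start: joints at [1.103, 0.434, 0.025, 1.573, -0.012, 1.134, -0.075], TCP at [0.223, -0.584, 0.227] pointing down, gripper open.
Joint ranges: [-2.62, 2.62], [-0.44, 2.09], [-1.27, 1.32], [0.08, 2.57], [-1.32, 4.46], [0.12, 2], [-2.74, 2.74]. Speed limits (rad/s): [2.22, 2.22, 3.01, 3.01, 3.14, 3.14, 3.14].

### API

Orientations are given as a rotation vector (axis times angle).
In Python, from cell import * gives the robot as it stands.
- The arm moves only by the shell command python3 -m handwheel 'ROWS' [FORCE]. ROWS is JSON, a list of rows, each a list of 7 numbers: the opening, from 0 (shut) to 1 (fully open), then the shift along the tool's x, y, z in m, then the turn, a rotation vector about the tool's x, y, z in rad. A call has 1 to 10 rows; each row shifts and turns the commanded pose from where the row before left it, along the tool's axes as they then stand; what a row does not reach is not made up. A row lasts 1/10 s, in which the tool goes at most 50 mm and 8.59 degrees, less where a joint would pass 70% of its speed; a pose out of reach is approached as far as the arm can. A call is refused whole if a number of a shift passes 0.05 or a number of a turn 0.15, either way. A call with a gripper value outside its range is refused whole. The fingers move at their own pace and stop on an object; FORCE is the grip in N (left out, the last holds). Time passes only in rows, so rows that do not move let the fingers close. It gives the time, the measured TCP pose, the force and the opening at its end, in the units of the state.
- observe(): the state, without advancing time (a new reading comes with each control period).
- get_image(name): name is "scene" or "top"; returns (picture, depth): 480x640x3 uint8, blue, green, red; 480x640 float32, m along the optical axis (not along the pixel's ray), 0 where there is no reading.
- get_calibration(name): a dict with "camera_matrix" (3x3 intrinsics, pixels), "pose" (4x4, takes a point from camera to world coordinates). Camera axes: x right, y down, z forward; pixel columns grow to the right and rows downward; lengths in m; the calibration is good to about 2 mm. A picture is of the moment at which its call begins. get_calibration takes no time and is no camera call.
- sign_off(): hands the job in, once; it reports no verdict.
The state is a dict: "clock": time; "joints": joint angles; "dq": joint speeds; "joint_efforts": joint torques, N m; "position": TCP position; "ee_rot": TCP orientation; "force": force on the tool from outside, world axes, zero at the start; "ft_torque": the same for the moment, N m; "width": opening from 0.0 (shut) to 1.0 (fully open).
Only numpy, scipy, OpenCV 4.12 (cv2) and the standard library are available. Lean on these libraries where they do the work, as an engineer would, in place of code of your own. Each camera call takes 0.05 s, during which the arm holds its last target. There are 200 camera calls.

## Working session

There is one attempt and no reset: what is moved stays moved. The work goes in short steps, Python scripts to look and compute and a shell command to move; the robot and the scene stay as the last step left them, time stands still between calls to the robot, and variables do not carry over. Pictures are saved under pics/ and viewed, about 12 in all and at most 16, crops included, and the job is handed in when it is done.

```bash
mkdir -p pics; python3 - <<'E'
from cell import *
import cv2
print(observe())
for n in ("scene","top"):
    im,d=get_image(n); cv2.imwrite(f"pics/{n}0.png",im)
    c=get_calibration(n); print(c)
E
```

```text
{'clock': 0.0, 'joints': array([ 1.10337211,  0.43521947,  0.02499602,  1.57412192, -0.01160116,
        1.13396887, -0.07512718]), 'dq': array([-7.15723797e-04, -1.29558353e-03, -6.77512501e-04, -1.03147747e-03,
       -5.57678347e-05, -2.08267130e-03, -1.05149151e-03]), 'joint_efforts': array([ 1.96564863e-03, -6.67851591e+01,  9.85987298e-01, -3.14454424e+01,
       -6.05346495e-02,  4.29122290e-02,  1.21552316e-04]), 'position': array([ 0.22274075, -0.58341093,  0.22593781]), 'ee_rot': array([ 2.02264566,  0.37461552, -2.02353615]), 'force': array([0.4477097 , 0.61479766, 0.27242287]), 'ft_torque': array([0.03004567, 0.00787798, 0.02066645]), 'width': 1.000371460342953}
{'camera_matrix': array([[515.45902267,   0.        , 329.45621195],
       [  0.        , 515.45902267, 243.34451201],
       [  0.        ,   0.        ,   1.        ]]), 'pose': array([[ 0.11396258,  0.52969935, -0.84049457,  1.35926025],
       [ 0.99329156, -0.07744567,  0.08587224, -0.04813976],
       [-0.0196062 , -0.84464239, -0.5349718 ,  0.62312161],
       [ 0.        ,  0.        ,  0.        ,  1.        ]])}
{'camera_matrix': array([[530.50503423,   0.        , 322.50381669],
       [  0.        , 530.50503423, 239.39551966],
       [  0.        ,   0.        ,   1.        ]]), 'pose': array([[-0.02412226, -0.98911787,  0.14513424,  0.34728997],
       [-0.9997071 ,  0.02415082, -0.0015653 ,  0.05940422],
       [-0.00195684, -0.14512949, -0.98941074,  1.07257139],
       [ 0.        ,  0.        ,  0.        ,  1.        ]])}
```

View pics/scene0.png

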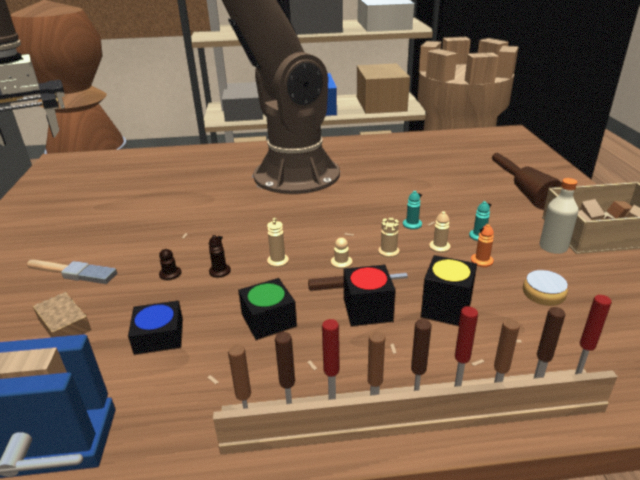

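View pics/top0.png

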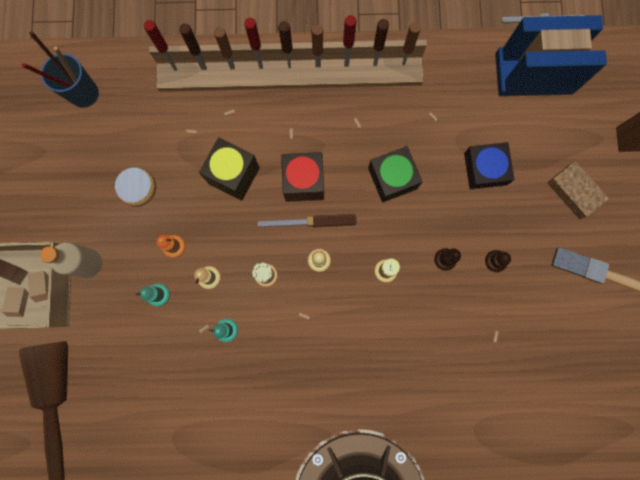

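```bash
cat > h.py <<'E'
from cell import *
import cv2, numpy as np
from scipy.spatial.transform import Rotation as R
def cast(n,uv,z):
    c=get_calibration(n);K=c["camera_matrix"];P=c["pose"]
    uv=np.atleast_2d(uv).astype(float)
    r=np.c_[uv,np.ones(len(uv))]@np.linalg.inv(K).T@P[:3,:3].T
    return P[:3,3]+r*((z-P[2,3])/r[:,2])[:,None]
def cloud(n,d):
    c=get_calibration(n);K=c["camera_matrix"];P=c["pose"]
    v,u=np.mgrid[:480,:640]
    p=np.stack([(u-K[0,2])/K[0,0]*d,(v-K[1,2])/K[1,1]*d,d],-1)
    return p@P[:3,:3].T+P[:3,3]
E
python3 - <<'E'
from h import *
print(R.from_rotvec(observe()['ee_rot']).as_matrix().round(3))
ranges={'yellow':((24,150,100),(34,255,255),.09),'red':((0,200,120),(4,255,255),.075),'green':((50,150,60),(75,255,255),.06),'blue':((108,180,120),(125,255,255),.045)}
pl={'top':{'yellow':(226,164),'red':(303,173),'green':(396,171),'blue':(492,163)},'scene':{'yellow':(451,271),'red':(369,279),'green':(266,295),'blue':(155,317)}}
for n in ('top','scene'):
    im,d=get_image(n);hsv=cv2.cvtColor(im,cv2.COLOR_BGR2HSV);C=cloud(n,d)
    for k,(lo,hi,z) in ranges.items():
        m=cv2.inRange(hsv,lo,hi);_,lab,st,ce=cv2.connectedComponentsWithStats(m)
        u,v=pl[n][k];i=lab[v,u]
        mm=lab==i; e=cast(n,np.argwhere(mm)[:,::-1],z)
        (c,r)=cv2.minEnclosingCircle(e[:,:2].astype(np.float32))
        print(n,k,i,st[i,4],'mean',e.mean(0).round(4),'circ',np.round(c,4),round(r,4),'depthz',np.median(C[mm][:,2]).round(4))
        # plinth side direction (black top)
    # pieces: cluster pale pixels standing near the expected places
    exp={'king':cast('top',(386,272),.0)[0],'pawn':cast('top',(319,260),.0)[0],'rook':cast('top',(265,275),0)[0],'bishop':cast('top',(208,278),0)[0]}
    pale=cv2.inRange(hsv,(12,30,130),(35,140,255))>0
    for k,e in exp.items():
        near=np.hypot(C[...,0]-e[0],C[...,1]-e[1])<.04
        m=near&pale&(C[...,2]>.003)&(C[...,2]<.012)
        q=cast(n,np.argwhere(m)[:,::-1],.007)
        c,r=cv2.minEnclosingCircle(q[:,:2].astype(np.float32))
        b=C[near&(C[...,2]>.02)]
        print(n,k,m.sum(),'foot',np.round(c,4),round(r,4),'zmax',np.percentile(b[:,2],98).round(3),'bodymean',b.mean(0).round(3))
        if n=='top': print('  neighbours')
E
```

```text
[[-0.001  0.357 -0.934]
 [ 0.001 -0.934 -0.357]
 [-1.    -0.001  0.   ]]
top yellow 1 810 mean [0.6434 0.2388 0.09  ] circ [0.6433 0.239 ] 0.0315 depthz 0.0906
top red 0 307186 mean [0.5038 0.0635 0.075 ] circ [0.5768 0.0633] 0.7686 depthz 0.0003
top green 0 307200 mean [0.5061 0.0636 0.06  ] circ [0.5802 0.0633] 0.7801 depthz 0.0003
top blue 0 307118 mean [0.5084 0.0638 0.045 ] circ [0.5837 0.0634] 0.7917 depthz 0.0003
top king 142 foot [ 0.44   -0.0714] 0.027 zmax 0.105 bodymean [ 0.435 -0.065  0.082]
  neighbours
top pawn 190 foot [0.4632 0.0673] 0.024 zmax 0.061 bodymean [0.46  0.066 0.052]
  neighbours
top rook 106 foot [0.434  0.1701] 0.0341 zmax 0.078 bodymean [0.433 0.173 0.066]
  neighbours
top bishop 167 foot [0.4323 0.2884] 0.023 zmax 0.089 bodymean [0.43  0.284 0.068]
  neighbours
scene yellow 0 307084 mean [0.1578 0.0429 0.09  ] circ [-1.7129 -0.2119] 2.8203 depthz 0.0018
scene red 0 307198 mean [0.1242 0.0455 0.075 ] circ [-1.7993 -0.2165] 2.8997 depthz 0.0018
scene green 1 611 mean [ 0.6267 -0.0891  0.06  ] circ [ 0.6259 -0.0892] 0.0319 depthz 0.0615
scene blue 6 712 mean [ 0.6423 -0.2837  0.045 ] circ [ 0.6417 -0.2843] 0.0329 depthz 0.0465
scene king 132 foot [ 0.4347 -0.0685] 0.0305 zmax 0.103 bodymean [ 0.446 -0.066  0.063]
scene pawn 142 foot [0.4647 0.0629] 0.0363 zmax 0.06 bodymean [0.47  0.067 0.042]
scene rook 116 foot [0.4497 0.172 ] 0.0355 zmax 0.077 bodymean [0.443 0.174 0.053]
scene bishop 139 foot [0.4363 0.2895] 0.0386 zmax 0.087 bodymean [0.441 0.287 0.055]
```

```bash
cat >> h.py <<'E'
from scipy.optimize import least_squares
PL={'yellow':(.643,.239,.09),'red':(.63,.09,.075),'green':(.627,-.089,.06),'blue':(.642,-.284,.045)}
PC={'king':(.438,-.069,.016,.013,.072),'pawn':(.463,.067,.015,.012,.034),'rook':(.437,.172,.018,.012,.052),'bishop':(.434,.288,.015,.012,.054)}
def fit(p,r,g):
    f=lambda c:np.hypot(p[:,0]-c[0],p[:,1]-c[1])-r
    s=least_squares(f,g,loss='soft_l1',f_scale=.002);return s.x,np.median(abs(f(s.x)))
E
python3 - <<'E'
from h import *
D={n:get_image(n) for n in ('top','scene')}
CL={n:cloud(n,D[n][1]) for n in D}
for k,g in PL.items():
    for n in D:
        C=CL[n];im=D[n][0];hsv=cv2.cvtColor(im,cv2.COLOR_BGR2HSV)
        near=(np.hypot(C[...,0]-g[0],C[...,1]-g[1])<.055)&(C[...,2]>g[2]-.015)
        m=near&(hsv[...,2]>90)&(hsv[...,1]>120)
        n_,lab,st,ce=cv2.connectedComponentsWithStats(m.astype(np.uint8));i=1+st[1:,4].argmax()
        e=cast(n,np.argwhere(lab==i)[:,::-1],g[2]);c,r=cv2.minEnclosingCircle(e[:,:2].astype(np.float32))
        t=C[near&(abs(C[...,2]-g[2])<.012)][:,:2]
        (rc,wh,a)=cv2.minAreaRect(t.astype(np.float32))
        print(k,n,st[i,4],'mean',e.mean(0).round(4),'circ',np.round(c,4),round(r,4),'rect',np.round(rc,4),np.round(wh,3),round(a))
for k,g in PC.items():
    P=[];
    for n in D:
        C=CL[n];near=(np.hypot(C[...,0]-g[0],C[...,1]-g[1])<g[2]+.012)
        p=C[near&(C[...,2]>g[3])&(C[...,2]<g[4])];P.append(p)
        print(k,n,len(p),*[np.round(x,4) for x in fit(p,g[2],g[:2])])
    print(k,'both',*[np.round(x,4) for x in fit(np.vstack(P),g[2],g[:2])])
E
```

```text
yellow top 916 mean [0.6432 0.239  0.09  ] circ [0.6432 0.239 ] 0.0334 rect [0.6424 0.2387] [0.081 0.08 ] 62
yellow scene 696 mean [0.64  0.241 0.09 ] circ [0.6383 0.2406] 0.036 rect [0.6431 0.2395] [0.08  0.085] 62
red top 888 mean [0.6265 0.0941 0.075 ] circ [0.6265 0.0942] 0.0333 rect [0.6253 0.0943] [0.081 0.08 ] 2
red scene 691 mean [0.6228 0.0957 0.075 ] circ [0.6214 0.096 ] 0.0356 rect [0.6263 0.0951] [0.084 0.08 ] 1
green top 771 mean [ 0.6294 -0.0902  0.06  ] circ [ 0.6295 -0.0904] 0.0319 rect [ 0.6289 -0.09  ] [0.081 0.081] 20
green scene 671 mean [ 0.6262 -0.089   0.06  ] circ [ 0.6256 -0.089 ] 0.0333 rect [ 0.6302 -0.0885] [0.084 0.08 ] 19
blue top 818 mean [ 0.645  -0.2843  0.045 ] circ [ 0.6452 -0.2844] 0.0329 rect [ 0.6444 -0.2835] [0.082 0.082] 6
blue scene 773 mean [ 0.642  -0.2837  0.045 ] circ [ 0.6412 -0.2839] 0.0342 rect [ 0.6451 -0.2821] [0.085 0.08 ] 5
king top 66 [ 0.4375 -0.068 ] 0.0002
king scene 362 [ 0.4361 -0.0665] 0.0008
king both [ 0.4363 -0.0669] 0.001
pawn top 19 [0.4624 0.066 ] 0.0003
pawn scene 134 [0.4612 0.0676] 0.0007
pawn both [0.4613 0.0674] 0.0008
rook top 44 [0.4349 0.1746] 0.0001
rook scene 266 [0.4336 0.1758] 0.0008
rook both [0.4337 0.1756] 0.0008
bishop top 74 [0.4327 0.2895] 0.0002
bishop scene 232 [0.4318 0.2906] 0.0011
bishop both [0.4319 0.2902] 0.0009
```

```bash
python3 -m handwheel '[[1,0,0,0,-0.134,0,0],[1,0,0,0,-0.134,0,0],[1,0,0,0,-0.134,0,0],[1,0,0,0,-0.134,0,0],[1,0,0,0,-0.134,0,0],[1,0,0,0,-0.134,0,0],[1,0,0,0,-0.134,0,0],[1,0,0,0,-0.134,0,0],[1,0,0,0,-0.134,0,0],[0.65,0,0,0,0,0,0]]' 20
python3 -m handwheel '[[0.65,0,0.012,-0.0325,0,0,0],[0.65,0,0.012,-0.0325,0,0,0],[0.65,0,0.012,-0.0325,0,0,0],[0.65,0,0.012,-0.0325,0,0,0],[0.65,0,0.012,-0.0325,0,0,0],[0.65,0,0.012,-0.0325,0,0,0],[0.65,0,0.012,-0.0325,0,0,0],[0.65,0,0.012,-0.0325,0,0,0],[0.65,0,0.012,-0.0325,0,0,0],[0.65,0,0.012,-0.0325,0,0,0]]'
python3 -m handwheel '[[0.65,0,0.012,-0.0325,0,0,0],[0.65,0,0.012,-0.0325,0,0,0],[0.65,0,0.012,-0.0325,0,0,0],[0.65,0,0.012,-0.0325,0,0,0],[0.65,0,0.012,-0.0325,0,0,0],[0.65,0,0.012,-0.0325,0,0,0],[0.65,0,0.012,-0.0325,0,0,0],[0.65,0,0.012,-0.0325,0,0,0],[0.65,0,0.012,-0.0325,0,0,0],[0.65,0,0.012,-0.0325,0,0,0]]'
python3 -c "
from h import *
o=observe();print(o['joints'].round(2),R.from_rotvec(o['ee_rot']).as_matrix().round(3));print(cast('top',[(155,294),(225,330),(171,245),(258,223),(355,220),(447,259),(498,261)],0.007).round(3))"
```

```text
clock: 1.3
position: [0.2227, -0.5839, 0.2266]
ee_rot: [1.208, 1.21, -1.208]
force: [0.6, 0.0, -0.2]
width: 0.955
clock: 2.3
position: [0.3433, -0.2576, 0.2269]
ee_rot: [1.213, 1.206, -1.213]
force: [-0.1, 0.0, -0.3]
width: 0.651
clock: 3.3
position: [0.4634, 0.0674, 0.2268]
ee_rot: [1.213, 1.207, -1.213]
force: [0.5, -0.1, 0.0]
width: 0.649
[ 0.32  0.26 -0.69  1.9   0.19  1.05 -0.46] [[ 0.     1.    -0.005]
 [-0.    -0.005 -1.   ]
 [-1.     0.     0.   ]]
[[ 0.401  0.395  0.007]
 [ 0.327  0.255  0.007]
 [ 0.5    0.365  0.007]
 [ 0.541  0.188  0.007]
 [ 0.542 -0.01   0.007]
 [ 0.457 -0.193  0.007]
 [ 0.451 -0.295  0.007]]
```

```bash
python3 -m handwheel '[[0.65,0.04,-0.001,0,0,0,0],[0.65,0.04,0,0,0,0,0],[0.65,0.04,0,0,0,0,0],[0.65,0.03,0,0,0,0,0],[0.65,0.03,0,0,0,0,0],[0.65,0.02,0,0,0,0,0],[0.65,0.015,0,0,0,0,0],[0.65,0,0,0,0,0,0]]' 20
python3 -m handwheel '[[0,0,0,0,0,0,0],[0,0,0,0,0,0,0],[0,0,0,0,0,0,0],[0,0,0,0,0,0,0],[0,0,0,0,0,0,0],[0,0,0,0,0,0,0],[0,0,0,0,0,0,0],[0,0,0,0,0,0,0]]' 20
```

```text
clock: 4.1
position: [0.4609, 0.0658, 0.0102]
ee_rot: [1.21, 1.209, -1.214]
force: [-0.1, 0.5, -0.2]
width: 0.654
clock: 4.9
position: [0.4624, 0.066, 0.0123]
ee_rot: [1.21, 1.208, -1.209]
force: [-1.6, -0.0, 6.8]
width: 0.325
```

```bash
python3 -m handwheel '[[0,-0.02,0,0,0,0,0],[0,-0.03,0,0,0,0,0],[0,-0.05,0,0,0,0,0],[0,-0.05,0,0,0,0,0],[0,-0.04,0,0,0,0,0]]' 20
python3 -m handwheel '[[0,0,0.02,-0.019,0,0,0],[0,0,0.025,-0.024,0,0,0],[0,0,0.03,-0.029,0,0,0],[0,0,0.03,-0.029,0,0,0],[0,0,0.03,-0.029,0,0,0],[0,0,0.025,-0.024,0,0,0],[0,0,0.02,-0.019,0,0,0],[0,0,0,0,0,0,0],[0,0,0,0,0,0,0]]'
python3 - <<'E'
from h import *
im,d=get_image('top'); a=im[100:340,120:440]
im,d=get_image('scene'); b=im[100:340,300:620]
cv2.imwrite('pics/c1.png',cv2.resize(np.vstack([a,b]),None,fx=1.25,fy=1.25))
E
```

```text
clock: 5.4
position: [0.462, 0.0664, 0.2044]
ee_rot: [1.21, 1.209, -1.208]
force: [0.7, -0.9, -0.4]
width: 0.317
clock: 6.3
position: [0.6416, 0.2393, 0.201]
ee_rot: [1.208, 1.21, -1.21]
force: [0.1, -0.5, -0.5]
width: 0.32
```

View pics/c1.png

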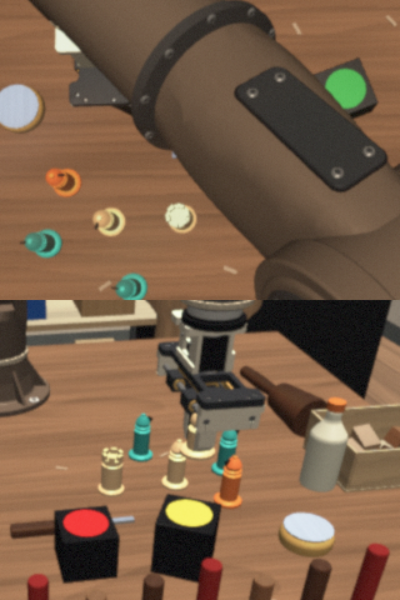

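The picture shows the pawn in the jaws above the yellow plinth, its foot at crop (200,435), with the other pieces still standing. I'm lowering it now.

```bash
python3 -m handwheel '[[0,0.03,0.001,0,0,0,0],[0,0.03,0,0,0,0,0],[0,0.02,0,0,0,0,0],[0,0.01,0,0,0,0,0],[0,0.005,0,0,0,0,0],[0,0.002,0,0,0,0,0],[0,0,0,0,0,0,0]]'; python3 -m handwheel '[[0,0.001,0,0,0,0,0],[0,0,0,0,0,0,0]]'
python3 -c "
from h import *
print(observe()['position'],observe()['force'])"
```

```text
clock: 7.1
position: [0.6434, 0.2392, 0.1057]
ee_rot: [1.21, 1.209, -1.208]
force: [-1.0, 0.2, -1.2]
width: 0.32
clock: 7.3
position: [0.6433, 0.2392, 0.1044]
ee_rot: [1.21, 1.209, -1.208]
force: [-0.7, -0.7, -0.4]
width: 0.323
[0.64333163 0.23924753 0.10438369] [-0.70859652 -0.72518352 -0.37174169]
```

```bash
python3 -m handwheel '[[0,0.001,0,0,0,0,0],[0,0,0,0,0,0,0]]'; python3 -m handwheel '[[0,0.001,0,0,0,0,0],[0,0,0,0,0,0,0]]';python3 -m handwheel '[[0,0.001,0,0,0,0,0],[0,0,0,0,0,0,0]]'
```

```text
clock: 7.5
position: [0.643, 0.2391, 0.1028]
ee_rot: [1.209, 1.209, -1.209]
force: [0.9, 0.5, 0.1]
width: 0.318
clock: 7.7
position: [0.6431, 0.2391, 0.1024]
ee_rot: [1.209, 1.209, -1.209]
force: [-2.1, -0.8, 4.6]
width: 0.319
clock: 7.9
position: [0.6431, 0.2392, 0.1023]
ee_rot: [1.21, 1.208, -1.209]
force: [-4.3, -2.8, 12.0]
width: 0.325
```

```bash
python3 -m handwheel '[[0,-0.001,0,0,0,0,0],[0.5,0,0,0,0,0,0],[0.65,0,0,0,0,0,0],[0.65,0,0,0,0,0,0],[0.65,-0.02,0,0,0,0,0],[0.65,-0.03,0,0,0,0,0],[0.65,-0.04,0,0,0,0,0],[0.65,-0.04,0,0,0,0,0]]'
python3 -m handwheel '[[0.65,0,-0.03,0.009,0,0,0],[0.65,0,-0.03,0.009,0,0,0],[0.65,0,-0.03,0.01,0,0,0],[0.65,0,-0.03,0.009,0,0,0],[0.65,0,-0.03,0.009,0,0,0],[0.65,0,-0.03,0.009,0,0,0],[0.65,0,-0.0286,0.009,0,0,0],[0.65,0,0,0,0,0,0],[0.65,0,0,0,0,0,0]]'
python3 - <<'E'
from h import *
im,d=get_image('top'); a=im[100:340,120:440]
im,d=get_image('scene'); b=im[100:340,300:620]
cv2.imwrite('pics/c2.png',cv2.resize(np.vstack([a,b]),None,fx=1.25,fy=1.25))
E
```

```text
clock: 8.7
position: [0.6427, 0.2389, 0.2326]
ee_rot: [1.208, 1.21, -1.21]
force: [1.4, -0.1, 0.6]
width: 0.649
clock: 9.6
position: [0.4347, 0.1749, 0.2321]
ee_rot: [1.21, 1.208, -1.209]
force: [0.9, 0.4, 0.3]
width: 0.65
```

View pics/c2.png

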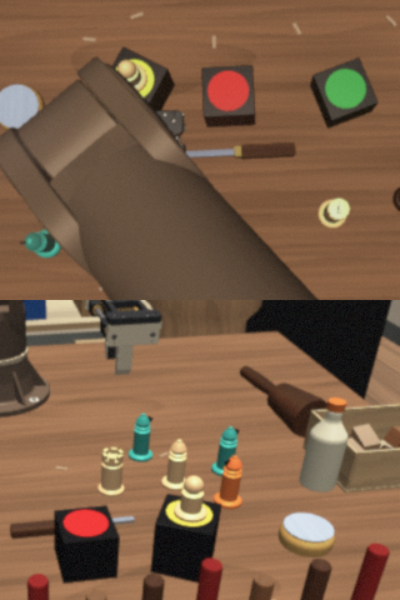

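The pawn stands centred on yellow, at crop (190,505). Next is the rook: down to TCP z 0.026 and grip.

```bash
python3 -m handwheel '[[0.65,0.04,0,0,0,0,0],[0.65,0.04,0,0,0,0,0],[0.65,0.04,0,0,0,0,0],[0.65,0.03,0,0,0,0,0],[0.65,0.03,0,0,0,0,0],[0.65,0.02,0,0,0,0,0],[0.65,0.007,0,0,0,0,0],[0.65,0,0,0,0,0,0]]' 20
python3 -m handwheel '[[0,0,0,0,0,0,0],[0,0,0,0,0,0,0],[0,0,0,0,0,0,0],[0,0,0,0,0,0,0],[0,0,0,0,0,0,0],[0,0,0,0,0,0,0],[0,0,0,0,0,0,0]]' 20
python3 -m handwheel '[[0,-0.02,0,0,0,0,0],[0,-0.03,0,0,0,0,0],[0,-0.04,0,0,0,0,0],[0,-0.03,0,0,0,0,0],[0,-0.02,0,0,0,0,0],[0,0,0,0,0,0,0],[0,0,0,0,0,0,0]]' 20
```

```text
clock: 10.5
position: [0.4344, 0.1754, 0.0238]
ee_rot: [1.208, 1.21, -1.21]
force: [-0.1, 0.3, 0.2]
width: 0.652
clock: 11.2
position: [0.4349, 0.1752, 0.0254]
ee_rot: [1.21, 1.208, -1.208]
force: [-1.4, -0.4, 7.0]
width: 0.388
clock: 11.9
position: [0.4344, 0.1747, 0.1646]
ee_rot: [1.21, 1.208, -1.209]
force: [-0.5, 0.3, -1.9]
width: 0.389
```

```bash
python3 -m handwheel '[[0,0,0.02,0.008,0,0,0],[0,0,0.03,0.013,0,0,0],[0,0,0.03,0.013,0,0,0],[0,0,0.03,0.013,0,0,0],[0,0,0.03,0.013,0,0,0],[0,0,0.03,0.012,0,0,0],[0,0,0.021,0.008,0,0,0],[0,0,0,0,0,0,0],[0,0,0,0,0,0,0]]'
python3 -m handwheel '[[0,0.02,0,0,0,0,0],[0,0.02,0,0,0,0,0],[0,0.01,0,0,0,0,0],[0,0.008,0,0,0,0,0],[0,0.003,0,0,0,0,0],[0,0,0,0,0,0,0],[0,0,0,0,0,0,0]]'; python3 -m handwheel '[[0,0.001,0,0,0,0,0],[0,0,0,0,0,0,0]]';python3 -m handwheel '[[0,0.001,0,0,0,0,0],[0,0,0,0,0,0,0]]'
```

```text
clock: 12.8
position: [0.6244, 0.0951, 0.1627]
ee_rot: [1.208, 1.211, -1.212]
force: [-0.1, 0.7, -1.6]
width: 0.383
clock: 13.5
position: [0.6258, 0.0953, 0.1044]
ee_rot: [1.21, 1.209, -1.208]
force: [-1.2, 0.0, -0.4]
width: 0.39
clock: 13.7
position: [0.6256, 0.0951, 0.1031]
ee_rot: [1.21, 1.209, -1.209]
force: [-0.2, -0.0, -0.1]
width: 0.388
clock: 13.9
position: [0.6254, 0.095, 0.1017]
ee_rot: [1.209, 1.209, -1.209]
force: [0.6, -0.1, -0.9]
width: 0.388
```

```bash
python3 -m handwheel '[[0,0.001,0,0,0,0,0],[0,0,0,0,0,0,0]]';python3 -m handwheel '[[0,0.001,0,0,0,0,0],[0,0,0,0,0,0,0]]'
```

```text
clock: 14.1
position: [0.6254, 0.0951, 0.1006]
ee_rot: [1.209, 1.209, -1.209]
force: [-0.6, -0.8, -1.4]
width: 0.388
clock: 14.3
position: [0.6255, 0.095, 0.1005]
ee_rot: [1.209, 1.209, -1.209]
force: [-2.2, -1.2, 6.7]
width: 0.386
```

```bash
python3 -m handwheel '[[0.5,0,0,0,0,0,0],[0.65,0,0,0,0,0,0],[0.65,0,0,0,0,0,0],[0.65,-0.02,0,0,0,0,0],[0.65,-0.03,0,0,0,0,0],[0.65,-0.04,0,0,0,0,0],[0.65,-0.04,0,0,0,0,0]]'
python3 -m handwheel '[[0.65,0,-0.024,-0.024,0,0,0],[0.65,0,-0.024,-0.024,0,0,0],[0.65,0,-0.024,-0.025,0,0,0],[0.65,0,-0.024,-0.025,0,0,0],[0.65,0,-0.024,-0.025,0,0,0],[0.65,0,-0.024,-0.025,0,0,0],[0.65,0,-0.025,-0.024,0,0,0],[0.65,0,-0.024,-0.024,0,0,0],[0.65,0,0,0,0,0,0],[0.65,0,0,0,0,0,0]]'
python3 - <<'E'
from h import *
im,d=get_image('top'); a=im[100:340,120:440]
im,d=get_image('scene'); b=im[100:340,300:620]
cv2.imwrite('pics/c3.png',cv2.resize(np.vstack([a,b]),None,fx=1.25,fy=1.25))
E
```

```text
clock: 15.0
position: [0.625, 0.095, 0.2307]
ee_rot: [1.209, 1.21, -1.21]
force: [0.5, 0.7, 1.0]
width: 0.651
clock: 16.0
position: [0.4321, 0.2916, 0.2299]
ee_rot: [1.208, 1.21, -1.207]
force: [-0.9, -0.5, -0.5]
width: 0.649
```

View pics/c3.png

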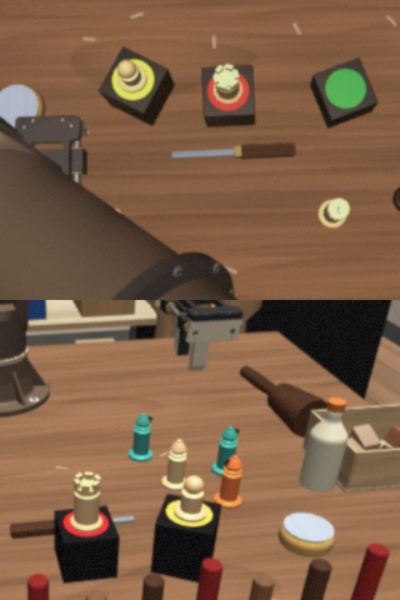

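The rook stands centred on red, at crop (87,500), and the pawn is still fine. Now the bishop.

```bash
python3 -m handwheel '[[0.65,0.04,0,0.0015,0,0,0],[0.65,0.04,0,0,0,0,0],[0.65,0.04,0,0,0,0,0],[0.65,0.03,0,0,0,0,0],[0.65,0.02,0,0,0,0,0],[0.65,0.02,0,0,0,0,0],[0.65,0.006,0,0,0,0,0],[0.65,0,0,0,0,0,0]]' 20
python3 -m handwheel '[[0,0,0,0,0,0,0],[0,0,0,0,0,0,0],[0,0,0,0,0,0,0],[0,0,0,0,0,0,0],[0,0,0,0,0,0,0],[0,0,0,0,0,0,0],[0,0,0,0,0,0,0],[0,0,0,0,0,0,0]]' 20
python3 -m handwheel '[[0,-0.02,0,0,0,0,0],[0,-0.03,0,0,0,0,0],[0,-0.05,0,0,0,0,0],[0,-0.05,0,0,0,0,0],[0,-0.03,0,0,0,0,0],[0,-0.02,0,0,0,0,0],[0,0,0,0,0,0,0],[0,0,0,0,0,0,0]]' 20
```

```text
clock: 16.9
position: [0.4327, 0.2886, 0.033]
ee_rot: [1.209, 1.209, -1.212]
force: [-0.5, 0.5, 0.6]
width: 0.644
clock: 17.7
position: [0.4327, 0.2897, 0.0342]
ee_rot: [1.21, 1.209, -1.209]
force: [-0.5, -1.9, 6.0]
width: 0.318
clock: 18.5
position: [0.4323, 0.2893, 0.2334]
ee_rot: [1.209, 1.209, -1.209]
force: [0.2, -0.4, -0.4]
width: 0.319
```

```bash
python3 -m handwheel '[[0,0,0.01,0.019,0,0,0],[0,0,0.017,0.033,0,0,0],[0,0,0.02,0.038,0,0,0],[0,0,0.02,0.038,0,0,0],[0,0,0.02,0.038,0,0,0],[0,0,0.02,0.038,0,0,0],[0,0,0.02,0.038,0,0,0],[0,0,0.02,0.038,0,0,0],[0,0,0.02,0.038,0,0,0],[0,0,0.02,0.038,0,0,0]]'
python3 -m handwheel '[[0,0,0.01,0.0235,0,0,0],[0,0,0,0,0,0,0],[0,0,0,0,0,0,0]]'
python3 -m handwheel '[[0,0.03,0,0,0,0,0],[0,0.04,0,0,0,0,0],[0,0.03,0,0,0,0,0],[0,0.02,0,0,0,0,0],[0,0.01,0,0,0,0,0],[0,0.004,0,0,0,0,0],[0,0,0,0,0,0,0],[0,0,0,0,0,0,0]]'; python3 -m handwheel '[[0,0.001,0,0,0,0,0],[0,0,0,0,0,0,0]]'
```

```text
clock: 19.5
position: [0.6191, -0.0683, 0.2316]
ee_rot: [1.208, 1.211, -1.211]
force: [0.6, 0.1, -0.3]
width: 0.321
clock: 19.8
position: [0.6286, -0.0901, 0.2316]
ee_rot: [1.209, 1.212, -1.212]
force: [-0.1, 0.8, -0.6]
width: 0.318
clock: 20.6
position: [0.6301, -0.0895, 0.1009]
ee_rot: [1.21, 1.208, -1.208]
force: [0.5, -0.2, 0.1]
width: 0.324
clock: 20.8
position: [0.6298, -0.09, 0.0994]
ee_rot: [1.21, 1.208, -1.209]
force: [0.0, -0.3, -0.7]
width: 0.318
```

```bash
python3 -m handwheel '[[0,0.002,-0.0005,0,0,0,0],[0,0.001,0,0,0,0,0],[0,0,0,0,0,0,0]]';python3 -m handwheel '[[0,0.001,0,0,0,0,0],[0,0,0,0,0,0,0]]';python3 -m handwheel '[[0,0.001,0,0,0,0,0],[0,0,0,0,0,0,0]]'
```

```text
clock: 21.1
position: [0.6287, -0.09, 0.0955]
ee_rot: [1.209, 1.209, -1.21]
force: [0.6, 0.6, -0.6]
width: 0.318
clock: 21.3
position: [0.6288, -0.0899, 0.0946]
ee_rot: [1.209, 1.209, -1.209]
force: [-0.7, -0.6, -0.6]
width: 0.324
clock: 21.5
position: [0.629, -0.0899, 0.0943]
ee_rot: [1.209, 1.209, -1.209]
force: [-1.4, 0.4, 4.2]
width: 0.321
```

```bash
python3 -m handwheel '[[0.5,0,0,0,0,0,0],[0.65,0,0,0,0,0,0],[0.65,0,0,0,0,0,0],[0.65,-0.02,0,0,0,0,0],[0.65,-0.03,0,0,0,0,0],[0.65,-0.05,0,0,0,0,0],[0.65,-0.04,0,0,0,0,0]]'
python3 -m handwheel '[[0.65,0,-0.024,-0.003,0,0,0],[0.65,0,-0.024,-0.003,0,0,0],[0.65,0,-0.024,-0.003,0,0,0],[0.65,0,-0.024,-0.003,0,0,0],[0.65,0,-0.024,-0.003,0,0,0],[0.65,0,-0.024,-0.003,0,0,0],[0.65,0,-0.024,-0.003,0,0,0],[0.65,0,-0.024,-0.002,0,0,0],[0.65,0,0,0,0,0,0],[0.65,0,0,0,0,0,0]]'
python3 - <<'E'
from h import *
im,d=get_image('top'); a=im[100:340,220:540]
im,d=get_image('scene'); b=im[160:400,120:440]
cv2.imwrite('pics/c4.png',cv2.resize(np.vstack([a,b]),None,fx=1.25,fy=1.25))
E
```

```text
clock: 22.2
position: [0.629, -0.0897, 0.2359]
ee_rot: [1.21, 1.209, -1.208]
force: [0.8, -0.1, -0.1]
width: 0.646
clock: 23.2
position: [0.4371, -0.0672, 0.2341]
ee_rot: [1.209, 1.208, -1.209]
force: [0.5, 0.1, 0.7]
width: 0.648
```

View pics/c4.png

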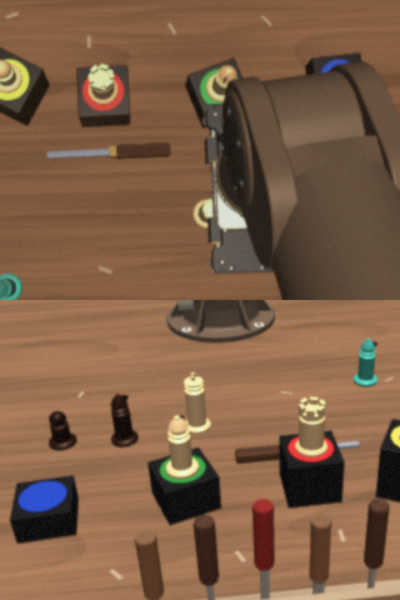

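The bishop stands centred on green, at crop (180,450). The king and both dark pieces are upright. King next.

```bash
python3 -m handwheel '[[0.65,0.04,0,0,0,0,0],[0.65,0.04,0,0,0,0,0],[0.65,0.03,0,0,0,0,0],[0.65,0.03,0,0,0,0,0],[0.65,0.02,0,0,0,0,0],[0.65,0.02,0,0,0,0,0],[0.65,0.008,0,0,0,0,0],[0.65,0,0,0,0,0,0]]' 20
python3 -m handwheel '[[0,0,0,0,0,0,0],[0,0,0,0,0,0,0],[0,0,0,0,0,0,0],[0,0,0,0,0,0,0],[0,0,0,0,0,0,0],[0,0,0,0,0,0,0],[0,0,0,0,0,0,0],[0,0,0,0,0,0,0]]' 20
python3 -m handwheel '[[0,-0.02,0,0,0,0,0],[0,-0.03,0,0,0,0,0],[0,-0.05,0,0,0,0,0],[0,-0.05,0,0,0,0,0],[0,-0.02,0,0,0,0,0],[0,0,0,0,0,0,0],[0,0,0,0,0,0,0]]' 20
```

```text
clock: 24.1
position: [0.4368, -0.0666, 0.0448]
ee_rot: [1.209, 1.211, -1.21]
force: [0.2, -0.3, 0.3]
width: 0.653
clock: 24.9
position: [0.4371, -0.067, 0.0461]
ee_rot: [1.209, 1.208, -1.209]
force: [-1.2, -0.2, 7.0]
width: 0.345
clock: 25.6
position: [0.4365, -0.0672, 0.2153]
ee_rot: [1.209, 1.209, -1.21]
force: [0.1, -1.1, -2.0]
width: 0.341
```

```bash
python3 -m handwheel '[[0,0,0.014,0.0147,0,0,0],[0,0,0.024,0.025,0,0,0],[0,0,0.026,0.027,0,0,0],[0,0,0.026,0.027,0,0,0],[0,0,0.026,0.027,0,0,0],[0,0,0.026,0.027,0,0,0],[0,0,0.026,0.027,0,0,0],[0,0,0.026,0.027,0,0,0],[0,0,0.014,0.015,0,0,0],[0,0,0,0,0,0,0]]'
python3 -m handwheel '[[0,0.03,0,0,0,0,0],[0,0.03,0,0,0,0,0],[0,0.03,0,0,0,0,0],[0,0.02,0,0,0,0,0],[0,0.005,0,0,0,0,0],[0,0.002,0,0,0,0,0],[0,0,0,0,0,0,0],[0,0,0,0,0,0,0]]'; python3 -m handwheel '[[0,0.001,0,0,0,0,0],[0,0,0,0,0,0,0]]'
```

```text
clock: 26.6
position: [0.6449, -0.286, 0.2114]
ee_rot: [1.21, 1.212, -1.214]
force: [0.1, -0.3, -1.1]
width: 0.345
clock: 27.4
position: [0.6456, -0.2836, 0.1]
ee_rot: [1.21, 1.208, -1.208]
force: [-0.4, -0.2, -1.5]
width: 0.345
clock: 27.6
position: [0.6451, -0.2838, 0.0984]
ee_rot: [1.209, 1.208, -1.209]
force: [-0.1, -0.7, -0.2]
width: 0.347
```

```bash
python3 -m handwheel '[[0,0.002,0,0,0,0,0],[0,0.002,0,0,0,0,0],[0,0.001,0,0,0,0,0],[0,0,0,0,0,0,0]]';python3 -m handwheel '[[0,0.001,0,0,0,0,0],[0,0,0,0,0,0,0]]';python3 -m handwheel '[[0,0.001,0,0,0,0,0],[0,0,0,0,0,0,0]]'
```

```text
clock: 28.0
position: [0.6447, -0.2836, 0.0924]
ee_rot: [1.209, 1.21, -1.21]
force: [-0.9, -0.6, -0.7]
width: 0.344
clock: 28.2
position: [0.6448, -0.2836, 0.0916]
ee_rot: [1.209, 1.209, -1.209]
force: [1.2, -0.4, -1.7]
width: 0.346
clock: 28.4
position: [0.645, -0.2837, 0.0913]
ee_rot: [1.209, 1.209, -1.209]
force: [-2.0, 0.4, 3.9]
width: 0.344
```

Contact. I'll release, lift, retreat clear of the pieces and check.

```bash
python3 -m handwheel '[[0.5,0,0,0,0,0,0],[0.65,0,0,0,0,0,0],[0.65,0,0,0,0,0,0],[0.65,-0.02,0,0,0,0,0],[0.65,-0.03,0,0,0,0,0],[0.65,-0.05,0,0,0,0,0],[0.65,-0.04,0,0,0,0,0],[0.65,0,0,0,0,0,0]]'
python3 -m handwheel '[[0.65,0,-0.04,0.025,0,0,0],[0.65,0,-0.04,0.025,0,0,0],[0.65,0,-0.04,0.025,0,0,0],[0.65,0,-0.04,0.025,0,0,0],[0.65,0,-0.04,0.025,0,0,0],[0.65,0,-0.04,0.025,0,0,0],[0.65,0,-0.04,0.025,0,0,0],[0.65,0,-0.04,0.025,0,0,0],[0.65,0,0,0,0,0,0],[0.65,0,0,0,0,0,0]]'
python3 - <<'E'
from h import *
D={n:get_image(n) for n in ('top','scene')}
cv2.imwrite('pics/top9.png',D['top'][0]);cv2.imwrite('pics/scene9.png',D['scene'][0])
T={'pawn':((.6428,.239),.09,.015,.012,.034),'rook':((.626,.0945),.075,.018,.012,.052),'bishop':((.6292,-.09),.06,.015,.012,.054),'king':((.645,-.2838),.045,.016,.013,.072)}
C={n:cloud(n,D[n][1]) for n in D}
for k,(g,z,r,a,b) in T.items():
    for n in D:
        c=C[n];near=np.hypot(c[...,0]-g[0],c[...,1]-g[1])<r+.012
        p=c[near&(c[...,2]>z+a)&(c[...,2]<z+b)]
        print(k,n,len(p),(fit(p,r,g)[0]-g).round(4) if len(p)>5 else None,'ztop',np.percentile(c[near][:,2],99).round(3))
E
```

```text
clock: 29.2
position: [0.648, -0.2838, 0.2378]
ee_rot: [1.212, 1.199, -1.203]
force: [1.1, -0.5, 0.5]
width: 0.651
clock: 30.2
position: [0.3235, -0.4844, 0.2303]
ee_rot: [1.212, 1.208, -1.212]
force: [1.0, 1.5, 0.0]
width: 0.652
pawn top 68 [0.0019 0.0005] ztop 0.151
pawn scene 186 [0.0008 0.0018] ztop 0.151
rook top 104 [ 0.0011 -0.0002] ztop 0.152
rook scene 384 [-0.0003  0.0012] ztop 0.152
bishop top 102 [ 0.0013 -0.0003] ztop 0.149
bishop scene 338 [-0.0001  0.0009] ztop 0.148
king top 226 [ 0.0005 -0.0008] ztop 0.149
king scene 570 [-0.0008  0.0006] ztop 0.149
```

View pics/scene9.png

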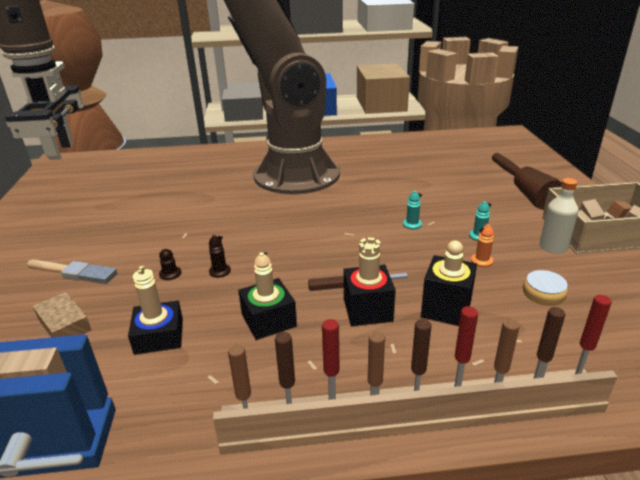

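View pics/top9.png

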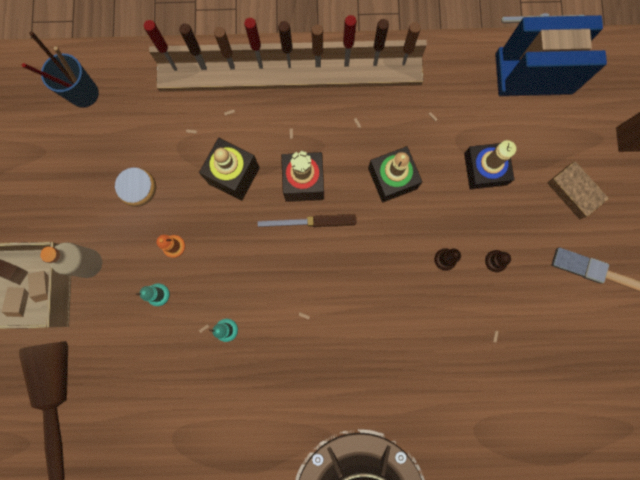

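Each pale piece stands upright in the middle of its disc: pawn (top view 226,164), rook (303,172), bishop (398,167) and king (493,160). The dark pieces have not moved, at (447,259) and (498,261).

```bash
python3 -c "
from cell import *
print(sign_off())"
```

```text
the job is handed in; nothing more can be done
None
```

I set out the four pale pieces, in the order pawn on yellow, rook on red, bishop on green and king on blue, then handed the job in at about 30 s of the 120 s allowed.

- **Placing:** in the last check each piece's fitted axis was within 2 mm of its disc's centre in both cameras.
- **Heads:** they measured 148–152 mm high, against a nominal 150 mm. That spread is about what the calibration allows.
- **Other pieces:** the two dark pieces and the orange and turquoise look-alikes stand where they were. Nothing was knocked over.
- **Robot:** the gripper is open and well clear. The largest force I saw reported was about 13 N, while setting the pawn down.
- **Disagreement:** the scene camera's discs, by ray casting, sat 3–5 mm from the top camera's. I used the top camera, which the depth readings of the plinth tops backed to within about 1.5 mm.

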